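# Gauge two mixer bushings and sort them

## Task

Check the two grey bushings for the mixer, one at a time, on the leaning stepped gauge pin: slide the bushing onto the pin as far as it will go without forcing it, then take it off and sort it before you touch the other one. The bushing that goes all the way down to the collar at the foot of the pin is to stand upright on the scale's platter; the one that stops at the pin's step is to stand upright in the shallow steel tray. Try both, and leave everything else where it is.

Things in the scene. Friction and masses are not known exactly. Their poses are not given: they have to be found in the camera images.
- bushing_1: Plain grey plastic bushing (open tube), outside 40 mm across, 50 mm long, 56 to 112 g, standing upright on the worktop at first. The two look alike outside: one has a 27 mm bore, which passes the whole gauge pin, the other a 20 mm bore (thicker wall), which passes only its thin part; they stand in either order. Origin: centre of its lower end; z along the tube.
- bushing_2: Plain grey plastic bushing (open tube), outside 40 mm across, 50 mm long, 56 to 112 g, standing upright on the worktop at first. The two look alike outside: one has a 27 mm bore, which passes the whole gauge pin, the other a 20 mm bore (thicker wall), which passes only its thin part; they stand in either order. Origin: centre of its lower end; z along the tube.
- bushing_1_mid (a point): The middle of bushing_1, on its axis, 25 mm from either end; z along the tube.
- bushing_2_mid (a point): The middle of bushing_2, on its axis, 25 mm from either end; z along the tube.
- gauge: The fixed gauge stand: a dark steel foot 110 x 84 x 14 mm with a round aluminium boss on it that leans 30 degrees from vertical, towards the stand's -x side (roughly towards the robot). Origin: centre of the foot's underside. It cannot be moved.
- gauge_pin: The fixed steel gauge pin, leaning 30 degrees from vertical. Origin: centre of the pin's foot on the flat collar (43 mm across), 52 mm above the worktop; z runs up along the pin, y is level. The pin is 24 mm thick from z = 0 to 26 mm, narrows at a conical step, is 17 mm thick from z = 31 to 58 mm and ends in a conical tip at z = 68 mm.
- pin_step (a point): The middle of the pin's conical step, on its axis, 28.5 mm up the pin from the collar; z along the pin. The narrow bushing stops with its lower end here (its middle then 53.5 mm from the collar); the wide one goes on until its end rests on the collar (its middle 25 mm from it).
- pin_tip (a point): The end of the pin's conical tip (7 mm thick near the end), on its axis, 68 mm from the collar; z along the pin.
- bench_scale: Electronic bench scale, fixed in place, 152 x 217 mm, its long side along its own y. Origin: centre of its underside. Its flat platter is 145 x 133 mm, centred at x = 0, y = -40 mm in the scale's frame, top 43 mm above the worktop. The key panel is at the +y end, which faces the robot.
- label_tray: Shallow steel tray, fixed in place, 301 mm (its x, pointing away from the robot) x 217 mm, rim 27 mm high, inner floor 1 mm above the worktop. Origin: centre of its underside. A roll of labels and a stamp pad tin are kept in its far end (x beyond +55 mm); the near half (x below 0) is empty.
- date_stamp: Wooden hand stamp standing up, 24 mm across, 64 mm high, origin at its underside. A bystander: leave it.
- ink_pad: Flat dark stamp pad tin, 56 x 70 x 13 mm, origin at the centre of its underside. A bystander: leave it.
- pen_2: Blue pen lying on the worktop near its edge, 145 mm long (along its y), 9 mm high, origin at the middle of its underside. A bystander: leave it.
- probe_thermometer: Probe thermometer lying on the worktop, 184 mm long (along its y), 17 mm high, origin at the middle of its underside. A bystander: leave it.
Not all that is in view belongs to the job. Leave any pink look-alike of the bushing_1 alone. What is shaped like the gauge but blue is not meant.

How it is judged:
By the outcome, as a careful person would: the job done as asked, in the order asked, and still so for the second after the job is handed in, with the robot touching nothing.
It also fails if it takes over 72 s, if anything falls off the work surface, if the arm or the gripper's body presses on something with over 40 N, if the wrist force passes 120 N, or if a joint passes its speed limit or range.

## Robot

A 6-joint arm with a two-finger parallel gripper is mounted at the origin on a cart in front of the work surface, level with it; the furniture and walls round the work are solid. World frame = base frame: x ahead of the robot, y to its left, z up, the work surface at z = 0. Lengths are in mm, angles in rad, forces in N, time in s.
With the tool pointing down it reaches from about 400 to 925 mm from the base axis. Payload 12.5 kg.
Tool frame: the origin (TCP) lies between the finger pads; the fingertips stand 19 mm ahead of it and the grasp point (between the pads) is the TCP (env.nose_length is the distance from the TCP to the fingertips, in mm); z points along the fingers, y is the line along which they close (so a half turn about z gives the same grasp; the last joint's range is limited). The gripper opens to 95 mm and grips with 3 to 60 N. Pads are 20 mm wide; open, the fingers measure 119 mm over their backs; the gripper's body (75 mm by 180 mm) begins 59 mm behind the grasp point.
Start: joints at [1.171, 0.491, 1.559, -0, 1.092, -0.106], TCP at [180.977, 598.241, 233.661] pointing down, gripper open.
Joint ranges: [-3.1, 3.1], [-0.84, 2.19], [0.05, 2.79], [-1.13, 4.28], [0.06, 2.93], [-2.69, 2.69]. Speed limits (rad/s): [2.22, 2.22, 2.79, 3.14, 3.14, 3.14].

## Interface

Orientations are given as [roll, pitch, yaw] about the fixed x, y, z axes, in that order (R = Rz(yaw) Ry(pitch) Rx(roll)).
In Python, from cell import env gives the robot as it stands. The module is installed in compiled form; this text tells all that it offers.
- The arm moves only by the tool drive_tool, never from a script. Its argument "rows" is a list that holds one entry, the list of rows, each a list of 7 numbers: the shift along the tool's x, y, z scaled (see below), then the turn, a rotation vector about the tool's x, y, z scaled (see below), then the opening, from 0 (shut) to 1 (fully open). In form: [[[tx, ty, tz, ax, ay, az, jaw], ...]]. A call has 1 to 5 rows; each row shifts and turns the commanded pose from where the row before left it, along the tool's axes as they then stand; what a row does not reach is not made up. The controller multiplies each number of a shift by 250 mm and each number of a turn by 180 degrees. A row lasts 1/8 s, in which the tool goes at most 62.5 mm and 10.7 degrees, less where a joint would pass 70% of its speed; a pose out of reach is approached as far as the arm can. A call with a number of a shift or a turn outside -1 to 1 is refused whole. A call with a gripper value outside its range is refused whole. The fingers move at their own pace and stop on an object; the grip force is fixed at half the most. Time passes only in rows, so rows that do not move let the fingers close. It gives the time, the measured TCP pose, the force, the opening and the grip force at its end, in the units of the state.
- env.state(): the state, without advancing time (a new reading comes with each control period).
- env.read_camera(name): name is "scene" or "top" or "wrist"; returns a dict with "color" (384x512x3 uint8, blue, green, red), "camera_matrix" (3x3 intrinsics, pixels), "pose" (4x4, takes a point from camera to world coordinates). Camera axes: x right, y up, looking along -z (the intrinsics and any distortion apply to the point x, -y, -z); pixel columns grow to the right and rows downward; lengths in mm; the calibration is good to about 2 mm. The wrist camera is an equidistant fisheye: a pixel r from the principal point sees the ray r / f radians off the axis. A picture is of the moment at which its call begins. There is no depth.
- env.job_done(): hands the job in; it is judged then, once.
Trained networks look in a picture, given as the dict that the camera call returned (one of the last four; its "shot" number tells which), for a name from the list of things; names that differ only in an ending like _2 or _b are one class to them, and where a whole thing is asked for, a point or a joint stands for the part that bears it (a point fixed in the world has none). Each returns a list of dicts, best first, with "score" (0 to 1); they miss things now and then, are a little off and sometimes report something else, mostly with a low value. They report only what shows in the picture. A call takes as long as a camera call. They do not tell look-alikes from the thing itself.
- env.search_frame(name, picture): "at" ([x, y, z] in mm, in the coordinates of the camera as it stood for that picture, good to about 4 mm: the middle of the surface that is visible of it).
- env.place_of(name, picture): "at" ([x, y, z] in mm, in the coordinates of the camera as it stood for that picture, good to about 4 mm: a listed point, or the origin of a listed thing).
The state is a dict: "t": time; "joints": joint angles; "qvel": joint speeds; "tau": joint torques, N m; "eef_pos": TCP position; "tcp_rot": TCP orientation; "ft_force": force on the tool from outside, world axes, zero at the start; "moment": the same for the moment, N m; "opening": opening from 0.0 (shut) to 1.0 (fully open); "grip_force": force on a finger pad.
Only numpy, scipy, OpenCV 4.12 (cv2) and the standard library are available. Lean on these libraries where they do the work, as an engineer would, in place of code of your own. Each camera call takes 0.05 s, during which the arm holds its last target. There are 200 camera calls.

## Working session

There is one attempt and no reset: what is moved stays moved. The work goes in short steps, Python scripts to look and compute and a tool call to move; the robot and the scene stay as the last step left them, time stands still between calls to the robot, and variables do not carry over. Pictures are saved under pics/ and viewed, at most 10 in all, crops included, and the job is handed in when it is done.

Besides the shell and the picture viewer there is one more tool, called after "Request:" as a command line: name --argument value ..., lists and objects as JSON in quotes. drive_tool: Moves the arm, as the interface text tells. Its arguments: {"type":"object","properties":{"rows":{"type":"array","items":{"type":"array","items":{"type":"array","items":{"type":"number","minimum":-1,"maximum":1}}}}},"required":["rows"]}

```bash
mkdir -p pics; cat > h.py <<'E'
import numpy as np, cv2
from cell import env
from scipy.spatial.transform import Rotation as R
def w(p,at): return (p["pose"]@np.r_[at,1])[:3]
def px(p,X):
    c=np.linalg.inv(p["pose"])@np.r_[X,1]; c=c[:3]; K=p["camera_matrix"]
    return (K@np.array([c[0],-c[1],-c[2]])/-c[2])[:2]
E
python3 - <<'E'
from h import *
for c in ["scene","top"]:
    p=env.read_camera(c); cv2.imwrite(f"pics/{c}0.png",p["color"]); print(c,p["pose"][:3,3].round())
    for n in ["bushing_1","gauge","gauge_pin","pin_tip","pin_step","bench_scale","label_tray","date_stamp","ink_pad","pen_2","probe_thermometer"]:
        for d in env.place_of(n,p)[:4]:
            X=w(p,d["at"]); print(n,round(d["score"],2),X.round(),px(p,X).round())
print(env.state())
E
```

```text
scene [  50. -565.  798.]
bushing_1 0.72 [464. -86.  -0.] [252. 262.]
bushing_1 0.51 [435.  -9.   6.] [226. 250.]
gauge 0.95 [620.   8.  -2.] [268. 217.]
gauge 0.65 [ 465. -406.   -1.] [348. 342.]
gauge_pin 0.76 [ 475. -410.   53.] [356. 328.]
gauge_pin 0.68 [627.   3.  53.] [271. 203.]
gauge_pin 0.65 [360.  27.  -2.] [197. 260.]
pin_tip 0.68 [595.  16. 108.] [260. 192.]
pin_tip 0.65 [ 442. -395.  112.] [345. 319.]
pin_step 0.64 [613.   8.  81.] [267. 198.]
pin_step 0.6 [ 461. -403.   77.] [352. 324.]
bench_scale 0.76 [ 532. -227.   -1.] [308. 278.]
bench_scale 0.59 [600. 231.   6.] [218. 185.]
label_tray 0.68 [511. 301.   0.] [184. 188.]
date_stamp 0.41 [762. 209.   0.] [257. 169.]
ink_pad 0.68 [603. 231.   5.] [218. 185.]
pen_2 0.5 [360.  27.  -3.] [197. 260.]
top [ 320.   -9. 1382.]
bushing_1 0.68 [430.  -6.  -3.] [265. 232.]
bushing_1 0.45 [440. 121.  -2.] [228. 230.]
bushing_1 0.39 [464. -83.  -2.] [287. 222.]
gauge 0.86 [616.   7.  -0.] [260. 180.]
gauge 0.85 [ 459. -403.   -5.] [379. 221.]
gauge_pin 0.73 [627.   5.  50.] [260. 174.]
gauge_pin 0.47 [ 473. -406.   54.] [384. 215
[... 716 characters left out ...]
18. 191.]
{'t': 1.2, 'joints': array([ 1.17142400e+00,  4.90882079e-01,  1.55889177e+00,  4.36481810e-05,
        1.09166605e+00, -1.05575179e-01]), 'qvel': array([-1.40602537e-03,  1.09817339e-03,  2.84765014e-04,  6.87028012e-04,
        8.85115573e-05, -5.46039183e-04]), 'tau': array([-2.51864649e-04, -6.12468839e+01, -2.58434200e+01,  6.93020155e-02,
        4.44784015e-02, -3.56962050e-05]), 'eef_pos': array([180.95809548, 598.25982694, 233.67491991]), 'tcp_rot': array([ 3.14143667e+00, -2.24237761e-05,  2.84777539e+00]), 'ft_force': array([ 0.55438443,  0.15072671, -0.44525077]), 'moment': array([ 0.0773484 ,  0.0267197 , -0.03750595]), 'grip_force': 0.0, 'opening': 1.0028971841458127}
```

```bash
python3 - <<'E'
import cv2,numpy as np
a=cv2.imread("pics/top0.png");b=cv2.imread("pics/scene0.png")
cv2.imwrite("pics/t1.png",cv2.resize(a[120:280,140:410],(800,474),interpolation=cv2.INTER_CUBIC))
cv2.imwrite("pics/s1.png",cv2.resize(b[130:370,130:450],(800,600),interpolation=cv2.INTER_CUBIC))
E
```

```text
(no output)
```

View pics/t1.png

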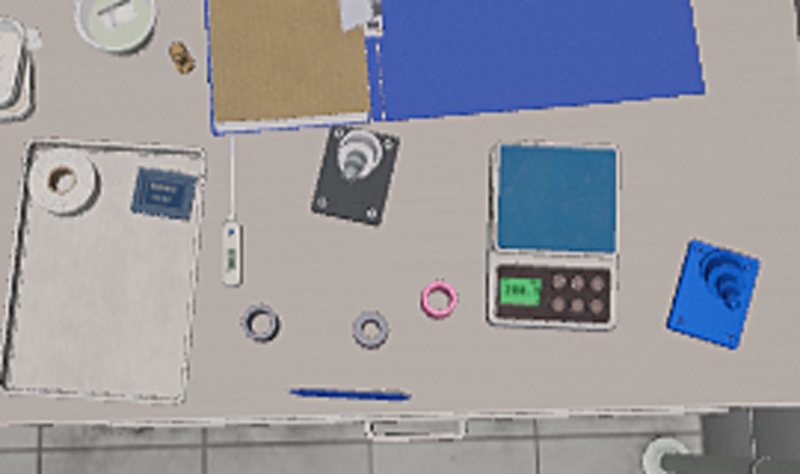

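View pics/s1.png

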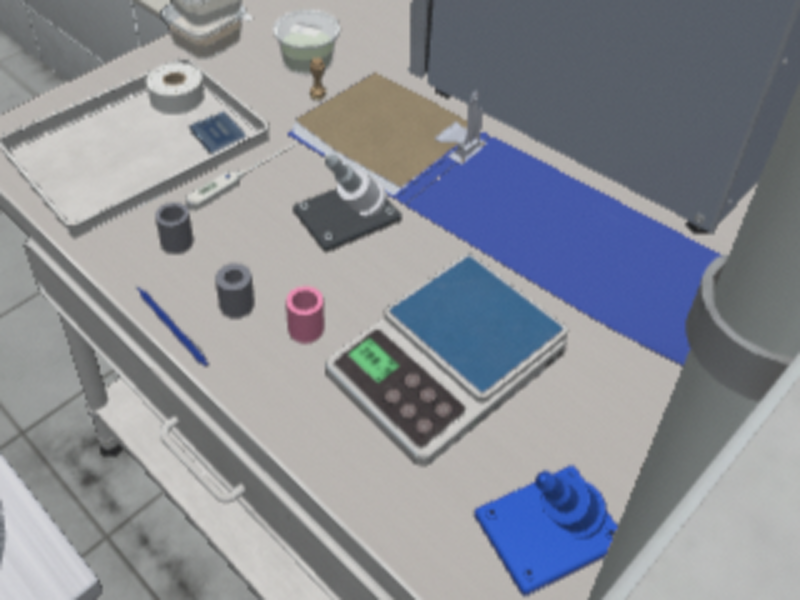

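The candidates in the top crop are the grey tube at (262,322), the grey tube at (370,329) and the pink look-alike at (438,300), which I leave alone. The dark gauge at (355,175) is the one meant, and the blue one at (715,290) is not. From the rims, the left grey tube has the thinner wall, so it is probably the wide bore. I start with that one.

Request:
drive_tool --rows '[[[-0.154,-0.153,0.01,0,0,0,1],[-0.154,-0.153,0.01,0,0,0,1],[-0.154,-0.153,0.01,0,0,0,1],[-0.154,-0.153,0.01,0,0,0,1],[-0.154,-0.153,0.01,0,0,0,1]]]'

```text
t: 1.82
eef_pos: [310.5, 358.0, 221.3]
tcp_rot: [3.141, 0.0, 2.848]
ft_force: [1.2, 0.2, 0.0]
opening: 1.001
grip_force: 0.0
```

Request:
drive_tool --rows '[[[-0.154,-0.153,0.01,0,0,0,1],[-0.154,-0.153,0.01,0,0,0,1],[-0.154,-0.153,0.01,0,0,-0.01,1],[-0.154,-0.153,0.01,0,0,-0.01,1],[-0.154,-0.153,0.01,0,0,0,0.75]]]'

```text
t: 2.45
eef_pos: [443.9, 121.5, 208.8]
tcp_rot: [3.141, 0.001, 2.911]
ft_force: [0.7, 1.4, -0.5]
opening: 0.941
grip_force: 0.0
```

```bash
cat >> h.py <<'E'
def fpx(p,X):
    c=(np.linalg.inv(p["pose"])@np.r_[X,1])[:3]; v=np.array([c[0],-c[1],-c[2]]); K=p["camera_matrix"]
    r=np.hypot(v[0],v[1]); th=np.arctan2(r,v[2]); return np.array([K[0,2]+K[0,0]*th*v[0]/r,K[1,2]+K[1,1]*th*v[1]/r])
def fray(p,uv):
    K=p["camera_matrix"]; d=np.array([(uv[0]-K[0,2])/K[0,0],(uv[1]-K[1,2])/K[1,1]]); th=np.hypot(*d)
    v=np.r_[d/th*np.sin(th),np.cos(th)]; return p["pose"][:3,:3]@np.array([v[0],-v[1],-v[2]]),p["pose"][:3,3]
def fz(p,uv,z):
    d,o=fray(p,uv); return o+d*(z-o[2])/d[2]
E
python3 - <<'E'
from h import *
s=env.state(); print(s["t"],s["eef_pos"],s["tcp_rot"],s["opening"])
p=env.read_camera("wrist"); cv2.imwrite("pics/w1.png",p["color"]); print(p["pose"].round(2),p["camera_matrix"])
for n in ["bushing_1","gauge","gauge_pin","pin_tip","pin_step","label_tray"]:
    for d in env.place_of(n,p)[:3]:
        X=w(p,d["at"]); print(n,round(d["score"],2),X.round(1),fpx(p,X).round())
E
```

```text
2.45 [443.91914707 121.48712491 208.83342784] [3.14122942e+00 6.47982409e-04 2.91093951e+00] 0.9413453945466441
[[ 2.3000e-01 -9.3000e-01 -2.8000e-01  3.6439e+02]
 [ 9.7000e-01  2.2000e-01  7.0000e-02  1.3996e+02]
 [ 0.0000e+00 -2.9000e-01  9.6000e-01  3.5956e+02]
 [ 0.0000e+00  0.0000e+00  0.0000e+00  1.0000e+00]] [[297.31863964   0.         254.84468089]
 [  0.         297.31863964 193.18503116]
 [  0.           0.           1.        ]]
bushing_1 0.89 [466.4 -84.2   4.4] [115. 223.]
bushing_1 0.81 [431.5 -12.8  -2.5] [153. 186.]
bushing_1 0.67 [442.6 122.8   2.3] [256. 171.]
gauge 0.81 [620.6  10.4  -0.8] [210. 301.]
gauge_pin 0.89 [628.8   1.9  52.4] [201. 329.]
pin_tip 0.65 [594.1  12.6 106.1] [194. 337.]
pin_tip 0.42 [6.041e+02 2.370e+02 4.000e-01] [358. 261.]
label_tray 0.68 [515.4 299.9  -2.7] [393. 194.]
```

View pics/w1.png

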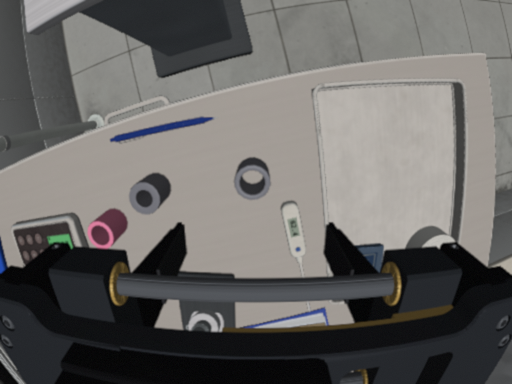

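```bash
python3 - <<'E'
from h import *
a=cv2.imread("pics/w1.png")
c=cv2.resize(a[150:212,120:285],(0,0),fx=4.8,fy=4.8,interpolation=cv2.INTER_CUBIC)
g=cv2.resize(a[285:347,170:335],(0,0),fx=4.8,fy=4.8,interpolation=cv2.INTER_CUBIC)
cv2.imwrite("pics/c1.png",np.vstack([c,g]))
E
```

```text
(no output)
```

View pics/c1.png

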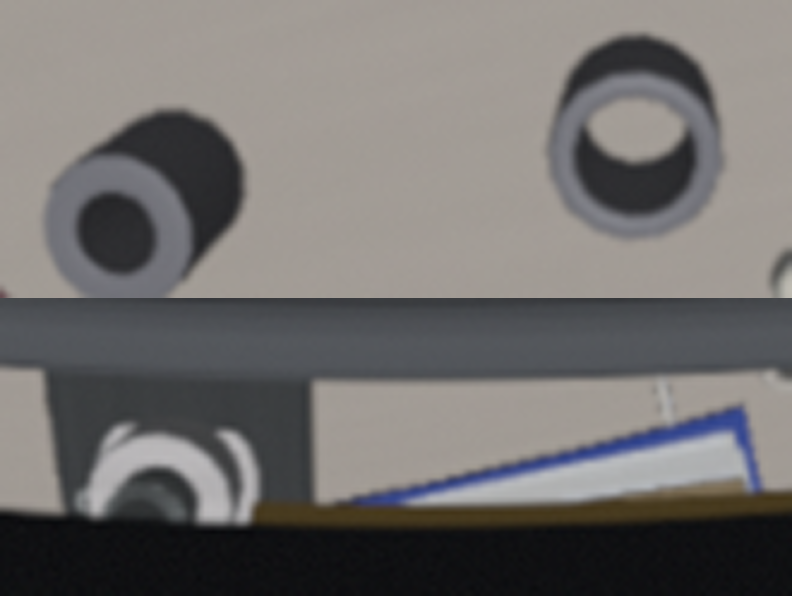

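The crop shows the left bushing's rim centred at (635,156) with a thin wall, so it has the wide bore. The middle bushing's rim is at (119,229) with a thick wall, so it is the narrow one. Both are grey, not pink.

```bash
cat >> h.py <<'E'
def tdelta(T):  # world target -> shift in tool axes, scaled
    s=env.state(); Rt=R.from_euler("xyz",s["tcp_rot"]).as_matrix(); return (Rt.T@(np.array(T)-s["eef_pos"])/250).round(4)
E
python3 - <<'E'
from h import *
p=env.read_camera("wrist")
print(fz(p,(251.9,182.1),50),fz(p,(144,197),50))
for c in ["top","scene"]:
    q=env.read_camera(c)
    for n in ["bushing_1","gauge","gauge_pin","pin_tip","pin_step"]:
        for d in env.place_of(n,q)[:3]: print(c,n,round(d["score"],2),w(q,d["at"]).round(1))
b=fz(p,(251.9,182.1),50); print(tdelta([b[0],b[1],33]))
E
```

```text
[441.31997727 120.9716947   50.        ] [429.62882053  -3.43798294  50.        ]
top bushing_1 0.43 [432.1  -6.6   2.2]
top bushing_1 0.4 [465.6 -80.6  -3.4]
top gauge 0.94 [616.6   7.9   3.2]
top gauge 0.79 [ 459.1 -403.3   -1. ]
top gauge_pin 0.81 [ 473.  -408.1   53.8]
top gauge_pin 0.48 [628.2   2.5  50.8]
top gauge_pin 0.19 [432.   -4.2  25.3]
top pin_tip 0.77 [592.9  20.3 110.7]
top pin_tip 0.71 [ 443.1 -396.6  111.7]
top pin_step 0.81 [ 457.1 -402.2   71.3]
top pin_step 0.66 [613.8   5.2  76.2]
scene bushing_1 0.84 [462.6 -86.4   1.1]
scene bushing_1 0.68 [436.5 -10.1   5.5]
scene bushing_1 0.49 [444.1 118.3   1.2]
scene gauge 0.95 [ 468.2 -406.    -1.2]
scene gauge 0.58 [619.1   8.6   1.7]
scene gauge_pin 0.89 [623.6   4.7  56.1]
scene gauge_pin 0.58 [ 471.9 -408.6   52.8]
scene pin_tip 0.62 [ 437.1 -395.   111.6]
scene pin_tip 0.57 [588.9  14.7 110.2]
scene pin_step 0.83 [ 457.9 -404.3   78.5]
scene pin_step 0.71 [510.4 298.2   1.8]
scene pin_step 0.54 [614.    6.3  79.6]
[ 0.0051 -0.0103  0.7025]
```

Request:
drive_tool --rows '[[[0.005,-0.008,0.15,0,0,0,0.75],[0,0,0.18,0,0,0,0.75],[0,0,0.18,0,0,0,0.75],[0,0,0.14,0,0,0,0.75],[0,0,0.05,0,0,0,0.75]]]'

```text
t: 4.08
eef_pos: [440.9, 121.4, 32.1]
tcp_rot: [-3.141, -0.002, 2.91]
ft_force: [0.1, 0.2, 0.0]
opening: 0.754
grip_force: 0.0
```

Request:
drive_tool --rows '[[[0,0,0,0,0,0,0.3],[0,0,0,0,0,0,0.3],[0,0,0,0,0,0,0.3],[0,0,0,0,0,0,0.3],[0,0,0,0,0,0,0.3]]]'

```text
t: 4.7
eef_pos: [441.8, 121.6, 34.4]
tcp_rot: [3.141, 0.001, 2.911]
ft_force: [-1.1, 0.2, 8.3]
opening: 0.408
grip_force: 30.0
```

Request:
drive_tool --rows '[[[0,0,-0.05,0,0,0,0.3],[0,0,-0.15,0,0,0,0.3],[0,0,-0.18,0,0,0,0.3],[0,0,-0.18,0,0,0,0.3],[0,0,-0.06,0,0,0,0.3]]]'

```text
t: 5.32
eef_pos: [441.9, 121.6, 191.9]
tcp_rot: [3.14, 0.004, 2.911]
ft_force: [-0.5, -0.7, -0.9]
opening: 0.408
grip_force: 30.0
```

```bash
python3 - <<'E'
from h import *
a=cv2.imread("pics/top0.png"); r=a[155:205,235:285].astype(int)
q=env.read_camera("top"); K=q["camera_matrix"]
m=((r.max(2)<95)&(r.max(2)-r.min(2)<25)).astype(np.uint8)
m=cv2.morphologyEx(m,cv2.MORPH_OPEN,np.ones((2,2)))
cs,_=cv2.findContours(m,0,2); c=max(cs,key=cv2.contourArea)[:,0,:]+[235,155]
def tz(uv,z):
    v=np.linalg.inv(K)@np.r_[uv,1]; d=q["pose"][:3,:3]@np.array([v[0],-v[1],-v[2]]); o=q["pose"][:3,3]; return (o+d*(z-o[2])/d[2])[:2]
P=np.array([tz(u,14) for u in c],np.float32)
rc=cv2.minAreaRect(cv2.convexHull(P)); print(rc); print(cv2.boxPoints(rc))
b=a[155:205,235:285]
cv2.imwrite("pics/g1.png",cv2.resize(np.hstack([b,np.repeat(m[...,None]*255,3,2)]),(0,0),fx=8,fy=8,interpolation=cv2.INTER_NEAREST))
E
```

```text
((607.6229858398438, 6.2597808837890625), (82.27613067626953, 95.8652114868164), 75.186279296875)
[[550.7655   -21.255665]
 [643.44434  -45.766224]
 [664.48047   33.775227]
 [571.80164   58.285786]]
```

Request:
drive_tool --rows '[[[-0.18,-0.092,0.024,0,0,0.004,0.3],[-0.18,-0.092,0.024,0,0,0.004,0.3],[-0.18,-0.092,0.024,0,-0.0556,0,0.3],[0,0,0,0,-0.0556,0,0.3],[0,0,0,0,-0.0556,0,0.3]]]'

```text
t: 6.0
eef_pos: [555.5, 14.6, 170.2]
tcp_rot: [-3.116, 0.454, 2.88]
ft_force: [0.3, -0.7, -0.2]
opening: 0.41
grip_force: 30.0
```

```bash
python3 - <<'E'
from h import *
p=env.read_camera("wrist"); cv2.imwrite("pics/w2.png",p["color"])
s=env.state(); print(s["t"],s["eef_pos"].round(1)); Rt=R.from_euler("xyz",s["tcp_rot"]).as_matrix();print(Rt.round(3))
for n in ["bushing_1_mid","gauge","gauge_pin","pin_tip","pin_step"]:
    for d in env.place_of(n,p)[:2]:
        X=w(p,d["at"]); print(n,round(d["score"],2),X.round(1),fpx(p,X).round())
print(fpx(p,s["eef_pos"]),fpx(p,s["eef_pos"]+33*Rt[:,2]))
a=np.array([-.4835,.1275,.866]);f=np.array([626.2,5.3,52])
for z in [0,26,31,58,68]: print(z,fpx(p,f+z*a))
E
```

```text
6.05 [554.7  14.4 169.8]
[[-0.867  0.27   0.419]
 [ 0.232  0.963 -0.141]
 [-0.442 -0.025 -0.897]]
bushing_1_mid 0.66 [468.7 -87.6  23.5] [125.  75.]
bushing_1_mid 0.62 [560.   12.1 160. ] [254. 245.]
gauge 0.9 [622.3   8.8  -1.5] [269. 164.]
gauge_pin 0.75 [628.4   3.6  52.7] [266. 202.]
pin_tip 0.71 [597.2  13.  110. ] [269. 223.]
pin_step 0.58 [613.8  11.6  74.7] [271. 206.]
pin_step 0.35 [429.6 -11.1  -1.9] [192.   1.]
[254.42175214 252.51180159] [254.38118362 229.49243573]
0 [267.58158655 199.37947731]
26 [267.98182299 206.1301017 ]
31 [268.066698   207.57097144]
58 [268.57800776 216.32207074]
68 [268.79347694 220.04712164]
```

View pics/w2.png

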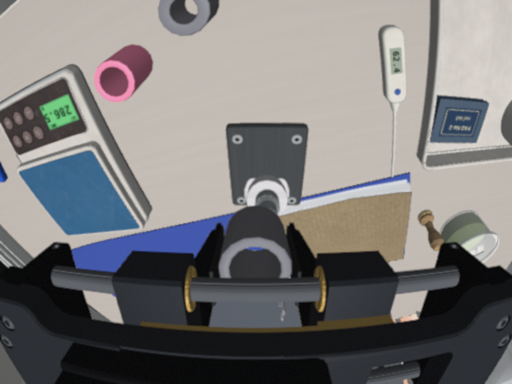

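```bash
python3 - <<'E'
from h import *
a=cv2.imread("pics/w2.png")
cv2.imwrite("pics/c2.png",cv2.resize(a[115:225,215:325],(0,0),fx=5.4,fy=5.4,interpolation=cv2.INTER_CUBIC))
E
```

```text
(no output)
```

View pics/c2.png

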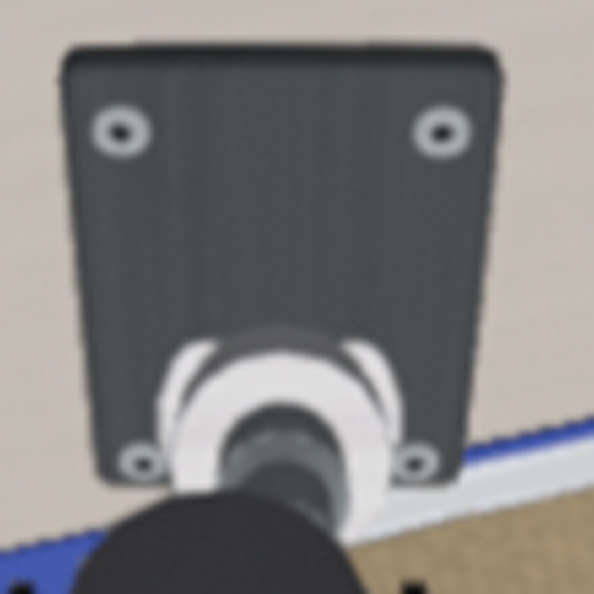

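```bash
cat > fit.py <<'E'
from h import *
from scipy.optimize import least_squares
p=env.read_camera("wrist"); s=env.state()
f=lambda x,y:np.array([215+(x+.5)/5.4-.5,115+(y+.5)/5.4-.5])
sc=[((-1,1),(443,132)),((-1,-1),(122,132)),((1,1),(416,462)),((1,-1),(143,462))]
Ed=[((502,75),1),((463,465),1),((65,75),-1),((95,465),-1)]
def res(v):
    gx,gy,yw,sx,sy,ox=v; Rz=R.from_euler("z",yw).as_matrix(); g=np.array([gx,gy,0]); r=[]
    for (i,j),q in sc: r+=list(fpx(p,g+Rz@[i*sx,j*sy,14])-f(*q))
    for q,j in Ed:
        X=Rz.T@(fz(p,f(*q),14)-g); r.append((X[1]-42*j)*.4)
    X=Rz.T@(fz(p,f(282,68),14)-g); r.append((X[0]+55)*.4)
    X=Rz.T@(fz(p,f(282,487),14)-g); r.append((X[0]-55)*.4)
    A=Rz@R.from_euler("y",-30,degrees=True).as_matrix(); c=g+Rz@[ox,0,52]
    for q,l in [((-21.5,0),None)]: r+=[(fpx(p,c+A@[-21.5,0,0])-f(282,350))[1]]
    r+=[(fpx(p,c+A@[0,21.5,0])-f(392,440))[0],(fpx(p,c+A@[0,-21.5,0])-f(172,440))[0]]
    return r
o=least_squares(res,[618,8,-.25,42,30,9]); v=o.x
print(v.round(2),np.array(o.fun).round(2))
Rz=R.from_euler("z",v[2]).as_matrix(); a=Rz@[-.5,0,.75**.5]; foot=np.array([v[0],v[1],0])+Rz@[v[5],0,52]
print("foot",foot,"tip",foot+68*a,"a",a)
np.savez("pin.npz",foot=foot,a=a,yaw=v[2])
E
cat >> h.py <<'E'
def topose(dist,off=33,dx=0):  # tool correction so bushing's lower end is dist up the pin
    P=np.load("pin.npz"); s=env.state(); Rt=R.from_euler("xyz",s["tcp_rot"]).as_matrix()
    z=-P["a"]; x=np.array([-np.cos(P["yaw"]),-np.sin(P["yaw"]),0]); y=np.cross(z,x); y/=np.linalg.norm(y); x=np.cross(y,z)
    G=np.c_[x,y,z]; T=P["foot"]+(dist+off)*P["a"]
    print("err in pin frame",(G.T@(s["eef_pos"]-T)).round(1),"shift",(Rt.T@(T-s["eef_pos"])/250).round(4),"rot",(R.from_matrix(Rt.T@G).as_rotvec()/np.pi).round(4),"F",s["ft_force"].round(1),"t",s["t"])
E
python3 fit.py; python3 -c "
from h import *
topose(100)"
```

```text
[ 6.2198e+02  6.0600e+00 -2.5000e-01  4.2970e+01  3.0270e+01  6.9600e+00] [ 0.05 -0.18 -0.07 -0.3  -0.06 -0.28  0.07 -0.4  -0.62 -0.39  0.75  0.32
 -0.56 -1.46  0.08  0.66 -0.62]
foot [628.72211164   4.30425404  52.        ] tip [595.81792788  12.86665389 110.88972746] a [-0.48388506  0.12591764  0.8660254 ]
err in pin frame [ 2.9 -8.1 -5.7] shift [-0.0129  0.0329  0.0211] rot [-0.0092 -0.023  -0.0015] F [ 0.6 -0.2 -0.4] t 6.35
```

Request:
drive_tool --rows '[[[-0.0129,0.0329,0.0211,-0.0092,-0.023,-0.0015,0.3],[0,0,0,0,0,0,0.3],[0,0,0,0,0,0,0.3]]]'

```text
t: 6.72
eef_pos: [564.0, 20.8, 167.1]
tcp_rot: [-3.14, 0.523, 2.887]
ft_force: [0.0, 0.1, -0.9]
opening: 0.41
grip_force: 30.0
```

```bash
python3 - <<'E'
from h import *
topose(100)
p=env.read_camera("wrist"); im=p["color"]; P=np.load("pin.npz"); a=P["a"]; Rz=R.from_euler("z",float(P["yaw"])).as_matrix()
S=6; x0,y0=205,100; c=cv2.resize(im[y0:y0+100,x0:x0+110],(0,0),fx=S,fy=S,interpolation=cv2.INTER_CUBIC)
D=lambda X,col:cv2.circle(c,tuple(((fpx(p,X)-[x0,y0]+.5)*S).astype(int)),2,col,-1)
A=Rz@R.from_euler("y",-30,degrees=True).as_matrix()
for t in np.linspace(0,2*np.pi,60):
    for r,z,col in [(21.5,0,(0,0,255)),(12,0,(0,255,0)),(12,26,(255,0,255)),(8.5,31,(255,255,0)),(8.5,58,(0,255,255)),(3.5,68,(0,165,255))]:
        D(P["foot"]+A@[r*np.cos(t),r*np.sin(t),z],col)
cv2.imwrite("pics/c3.png",c)
for n in ["gauge_pin","pin_tip","pin_step"]:
    for d in env.place_of(n,p)[:1]: print(n,d["score"],w(p,d["at"]).round(1))
E
```

```text
err in pin frame [ 0.3 -0.4 -0.1] shift [-0.0011  0.0015  0.0003] rot [-0.0005 -0.0002 -0.    ] F [ 0.   0.1 -0.9] t 6.725
gauge_pin 0.6 [628.1   2.3  53.5]
pin_tip 0.81 [595.5  15.8 108.4]
pin_step 0.88 [612.9  10.   78.9]
```

View pics/c3.png

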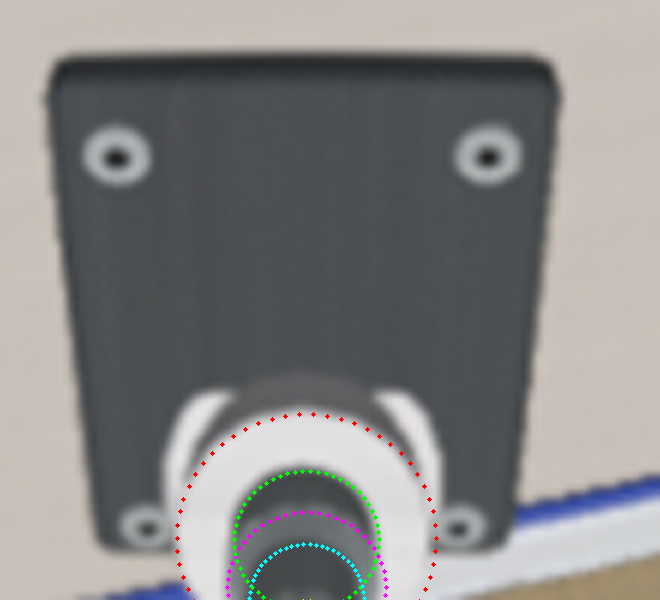

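Request:
drive_tool --rows '[[[-0.001,0.0015,0.05,0,0,0,0.3],[0,0,0.05,0,0,0,0.3],[0,0,0.05,0,0,0,0.3],[0,0,0.03,0,0,0,0.3],[0,0,0,0,0,0,0.3]]]'

```text
t: 7.55
eef_pos: [585.9, 15.5, 127.7]
tcp_rot: [-3.141, 0.523, 2.887]
ft_force: [-0.8, 0.4, -1.4]
opening: 0.411
grip_force: 30.0
```

```bash
python3 -c "
from h import *
topose(55);print(env.state()['moment'])"
```

```text
err in pin frame [0.4 0.  0.3] shift [-0.0017 -0.0002 -0.0012] rot [-0.0003 -0.0001  0.0001] F [-0.8  0.4 -1.4] t 7.55
[0.13282464 0.35264556 0.01070408]
```

Request:
drive_tool --rows '[[[-0.001,0,0.03,0,0,0,0.3],[0,0,0.03,0,0,0,0.3],[0,0,0.024,0,0,0,0.3],[0,0,0.008,0,0,0,0.3],[0,0,0.008,0,0,0,0.3]]]'

```text
t: 8.18
eef_pos: [599.5, 12.1, 110.1]
tcp_rot: [-3.141, 0.514, 2.888]
ft_force: [-7.7, -0.5, -0.0]
opening: 0.411
grip_force: 30.0
```

```bash
python3 -c "
from h import *
topose(30)"
```

```text
err in pin frame [-2.9  0.2 -2.4] shift [ 0.0115 -0.0007  0.0099] rot [-0.0001 -0.0029  0.0002] F [-7.7 -0.5 -0. ] t 8.175
```

Request:
drive_tool --rows '[[[0,0,0,0,0,0,0.3],[0,0,0,0,0,0,0.3]]]'

```text
t: 8.43
eef_pos: [599.6, 12.1, 110.0]
tcp_rot: [-3.141, 0.514, 2.888]
ft_force: [-6.5, -0.4, -4.1]
opening: 0.411
grip_force: 30.0
```

```bash
python3 -c "
from h import *
topose(30);s=env.state();print(s['moment'],s['joints'],s['qvel'])"
```

```text
err in pin frame [-2.9  0.2 -2.3] shift [ 0.0114 -0.0008  0.0094] rot [-0.0001 -0.0029  0.0002] F [-6.5 -0.4 -4.1] t 8.425
[ 0.08640177  1.51859311 -0.15498718] [-0.04681833  0.53156066  2.05700893 -1.13286447  0.1127312  -0.25949845] [ 9.75337641e-05 -7.15180108e-04 -2.37059624e-04  1.86790093e-04
 -8.16185940e-05  1.57536188e-03]
```

The wrist has hit joint 4's limit, because a tool collinear with the pin is near the wrist singularity. I'll back off and regrip with the tool leaning about 30° back relative to the bushing, so that at the pin the tool is nearly vertical.

Request:
drive_tool --rows '[[[0.004,0,-0.02,0,0,0,0.3],[0.003,0,-0.03,0,0,0,0.3],[0.002,0,-0.04,0,0,0,0.3],[0,0,-0.05,0,0,0,0.3],[0,0,-0.05,0,0,0,0.3]]]'

```text
t: 9.05
eef_pos: [576.2, 18.7, 151.6]
tcp_rot: [3.141, 0.517, 2.888]
ft_force: [0.2, 0.1, -0.1]
opening: 0.41
grip_force: 30.0
```

```bash
python3 -c "
from h import *
topose(100);s=env.state();print(s['eef_pos'],s['joints'].round(3))
Rt=R.from_euler('xyz',s['tcp_rot']).as_matrix();print(Rt.round(3))"
```

```text
err in pin frame [-2.7  0.7 19.5] shift [ 0.0111 -0.0029 -0.0779] rot [ 0.0004 -0.002   0.0002] F [ 0.2  0.1 -0.1] t 9.05
[576.22187324  18.7348681  151.63019534] [-0.035  0.433  2.08  -0.726  0.161 -0.661]
[[-0.841  0.251  0.479]
 [ 0.218  0.968 -0.123]
 [-0.495  0.001 -0.869]]
```

Request:
drive_tool --rows '[[[0,0,-0.08,0,0,0,0.3],[0,0,-0.08,0,0.05,0,0.3],[0,0,0,0,0.055,0,0.3],[0,0,0,0,0.055,0,0.3],[0,0,0,0,0.004,0,0.3]]]'

```text
t: 9.68
eef_pos: [562.8, 15.7, 179.0]
tcp_rot: [-3.122, 0.07, 2.874]
ft_force: [-0.0, -0.5, -0.4]
opening: 0.408
grip_force: 30.0
```

```bash
python3 -c "
from h import *
s=env.state();print(s['t'],s['eef_pos'],s['joints'].round(3),tdelta([441,121,33.5]))
Rt=R.from_euler('xyz',s['tcp_rot']).as_matrix()
G=R.from_euler('xyz',[np.pi,0,np.pi-.2545]).as_matrix();print((R.from_matrix(Rt.T@G).as_rotvec()/np.pi).round(4))"
```

```text
9.675 [562.78792979  15.68552956 179.0251344 ] [-0.075  0.447  1.812 -0.045  0.818 -1.348] [0.6202 0.2881 0.5348]
[-0.0064  0.0221 -0.0043]
```

Request:
drive_tool --rows '[[[0.04,0.02,0,-0.0064,0.0221,-0.0043,0.3],[0.18,0.09,0.1,0,0,0,0.3],[0.18,0.09,0.12,0,0,0,0.3],[0.18,0.09,0.12,0,0,0,0.3],[0,0,0.05,0,0,0,0.3]]]'

```text
t: 10.3
eef_pos: [435.6, 124.3, 79.7]
tcp_rot: [-3.141, -0.002, 2.891]
ft_force: [0.3, -0.2, -0.3]
opening: 0.411
grip_force: 30.0
```

```bash
python3 -c "
from h import *
s=env.state();print(s['t'],s['eef_pos'],s['joints'].round(3),tdelta([441,121,33.5]))
Rt=R.from_euler('xyz',s['tcp_rot']).as_matrix()
G=R.from_euler('xyz',[np.pi,0,np.pi-.2545]).as_matrix();print((R.from_matrix(Rt.T@G).as_rotvec()/np.pi).round(4))"
```

```text
10.3 [435.62076456 124.29823461  79.68573642] [ 1.320e-01  5.030e-01  2.121e+00 -1.000e-03  5.200e-01 -1.187e+00] [-0.0244 -0.0072  0.1847]
[-0.0003 -0.0006  0.0012]
```

Request:
drive_tool --rows '[[[0,0,0.1,0,0,0,0.3],[0,0,0.06,0,0,0,0.3],[0,0,0.018,0,0,0,0.3],[0,0,0.005,0,0,0,0.3],[0,0,0,0,0,0,0.3]]]'

```text
t: 10.92
eef_pos: [439.1, 122.9, 35.4]
tcp_rot: [3.142, -0.001, 2.887]
ft_force: [0.0, 0.6, -0.7]
opening: 0.409
grip_force: 30.0
```

Request:
drive_tool --rows '[[[0,0,0,0,0,0,0.75],[0,0,0,0,0,0,0.75],[0,0,0,0,0,0,0.75],[0,0,0,0,0,0,0.75]]]'

```text
t: 11.42
eef_pos: [438.8, 122.9, 35.0]
tcp_rot: [-3.141, -0.002, 2.887]
ft_force: [-0.7, -0.2, 0.6]
opening: 0.733
grip_force: 0.0
```

Request:
drive_tool --rows '[[[0,0,0,0,0.045,0,0.75],[0,0,0,0,0.045,0,0.75],[0,0,0,0,0.045,0,0.75],[0,0,0,0,0.03,0,0.75],[0,0,0,0,0,0,0.75]]]'

```text
t: 12.05
eef_pos: [439.2, 122.6, 34.2]
tcp_rot: [-3.141, -0.521, 2.886]
ft_force: [-0.8, 0.3, -1.1]
opening: 0.753
grip_force: 0.0
```

```bash
python3 -c "
from h import *
s=env.state();print(s['t'],s['eef_pos'],s['joints'].round(3),tdelta([438.8,122.9,33.5]))
Rt=R.from_euler('xyz',s['tcp_rot']).as_matrix();print(Rt.round(3))
p=env.read_camera('wrist')
for d in env.place_of('bushing_1',p)[:3]: print(w(p,d['at']).round(1),d['score'])
for d in env.place_of('bushing_1_mid',p)[:3]: print(w(p,d['at']).round(1),d['score'])
G=R.from_euler('y',-30,degrees=True)
G=R.from_euler('z',np.pi-.2545)*R.from_euler('x',np.pi)*R.from_euler('y',30,degrees=True);print((R.from_matrix(Rt.T@G.as_matrix()).as_rotvec()/np.pi).round(4))"
```

```text
12.05 [439.1966249  122.62250521  34.16265437] [ 0.045  0.739  1.876  0.171  1.034 -1.397] [0.0003 0.0007 0.0032]
[[-0.839  0.252 -0.481]
 [ 0.219  0.968  0.125]
 [ 0.497 -0.001 -0.868]]
[-0.0001  0.001  -0.0002]
```

Good. Now I grip and lift straight up (world up in tool axes: x +0.5, z −0.866).

Request:
drive_tool --rows '[[[0,0,0,0,0,0,0.3],[0,0,0,0,0,0,0.3],[0,0,0,0,0,0,0.3],[0,0,0,0,0,0,0.3]]]'

```text
t: 12.7
eef_pos: [438.8, 123.0, 35.0]
tcp_rot: [-3.141, -0.52, 2.887]
ft_force: [-0.5, -0.0, 1.8]
opening: 0.41
grip_force: 30.0
```

Request:
drive_tool --rows '[[[0.03,0,-0.052,0,0,0,0.3],[0.09,0,-0.156,0,0,0,0.3],[0.09,0,-0.156,0,0,0,0.3],[0.09,0,-0.156,0,0,0,0.3],[0,0,0,0,0,0,0.3]]]'

```text
t: 13.32
eef_pos: [439.2, 123.1, 188.2]
tcp_rot: [3.14, -0.515, 2.888]
ft_force: [-0.1, -0.7, -0.6]
opening: 0.411
grip_force: 30.0
```

```bash
cat >> h.py <<'E'
def topin(dist,off=34,beta=30):  # shift/rot (scaled) with bushing tilted beta back in the grip
    P=np.load("pin.npz"); s=env.state(); Rt=R.from_euler("xyz",s["tcp_rot"]).as_matrix()
    T=P["foot"]+(dist+off)*P["a"]
    z=-P["a"]; x=np.array([-np.cos(P["yaw"]),-np.sin(P["yaw"]),0]); y=np.cross(z,x); y/=np.linalg.norm(y); x=np.cross(y,z)
    B=np.c_[x,y,z]; G=B@R.from_euler("y",beta,degrees=True).as_matrix()
    print("t",s["t"],"err(pin x,y,z)",(B.T@(s["eef_pos"]-T)).round(1),"shift",(Rt.T@(T-s["eef_pos"])/250).round(4),"rot",(R.from_matrix(Rt.T@G).as_rotvec()/np.pi).round(4),"F",(B.T@s["ft_force"]).round(1),"q",s["joints"].round(2))
E
python3 -c "
from h import *
topin(100)"
```

```text
t 13.325 err(pin x,y,z) [116.7  67.3 -90.7] shift [-0.5491 -0.2695 -0.2182] rot [ 0.0004 -0.1638  0.0003] F [ 0.2 -0.7  0.6] q [ 0.05  0.5   1.79  0.15  1.35 -1.34]
```

Request:
drive_tool --rows '[[[-0.18,-0.09,-0.073,0,0,0,0.3],[-0.18,-0.09,-0.073,0,0,0,0.3],[-0.18,-0.09,-0.073,0,0,0,0.3],[0,0,0,0,-0.052,0,0.3],[0,0,0,0,-0.052,0,0.3]]]'

```text
t: 13.95
eef_pos: [561.3, 20.8, 163.8]
tcp_rot: [-3.141, -0.191, 2.886]
ft_force: [1.3, 0.3, -0.7]
opening: 0.408
grip_force: 30.0
```

Request:
drive_tool --rows '[[[0,0,0,0,-0.05,0,0.3],[0,0,0,0,-0.01,0,0.3],[0,0,0,0,0,0,0.3]]]'

```text
t: 14.32
eef_pos: [560.4, 21.6, 165.2]
tcp_rot: [-3.141, -0.006, 2.888]
ft_force: [-0.1, -0.7, -0.5]
opening: 0.408
grip_force: 30.0
```

```bash
python3 -c "
from h import *
topin(90,34.5)"
```

```text
t 14.325 err(pin x,y,z) [ 4.4 -0.4 -8.8] shift [-0.0331  0.0017  0.0215] rot [-0.0002 -0.002   0.0002] F [ 0.2 -0.7  0.5] q [-0.08  0.48  1.79  0.    0.88 -1.4 ]
```

Request:
drive_tool --rows '[[[-0.033,0.0017,0.0215,0,-0.002,0,0.3],[0,0,0,0,0,0,0.3]]]'

```text
t: 14.58
eef_pos: [569.7, 19.5, 159.0]
tcp_rot: [-3.141, -0.0, 2.887]
ft_force: [-0.5, -0.2, -0.4]
opening: 0.408
grip_force: 30.0
```

```bash
python3 - <<'E'
from h import *
topin(90,34.5)
p=env.read_camera("wrist"); im=p["color"]; P=np.load("pin.npz"); Rz=R.from_euler("z",float(P["yaw"])).as_matrix()
S=6; x0,y0=205,150; c=cv2.resize(im[y0:y0+100,x0:x0+110],(0,0),fx=S,fy=S,interpolation=cv2.INTER_CUBIC)
D=lambda X,col:cv2.circle(c,tuple(((fpx(p,X)-[x0,y0]+.5)*S).astype(int)),1,col,-1)
A=Rz@R.from_euler("y",-30,degrees=True).as_matrix(); e=env.state()["eef_pos"]
for t in np.linspace(0,2*np.pi,60):
    for r,z,col in [(21.5,0,(0,0,255)),(12,0,(0,255,0)),(8.5,58,(0,255,255)),(3.5,68,(0,165,255))]:
        D(P["foot"]+A@[r*np.cos(t),r*np.sin(t),z],col)
    D(e+A@[20*np.cos(t),20*np.sin(t),-34.5],(255,255,0)); D(e+A@[20*np.cos(t),20*np.sin(t),15.5],(255,255,0)); D(e+A@[13.5*np.cos(t),13.5*np.sin(t),15.5],(255,0,255))
cv2.imwrite("pics/c4.png",c)
E
```

```text
t 14.575 err(pin x,y,z) [-0.7 -0.1  1.3] shift [ 0.0052  0.0005 -0.0032] rot [-0.0002 -0.0001  0.    ] F [ 0.6 -0.4  0.1] q [-0.08  0.5   1.78 -0.    0.86 -1.4 ]
```

View pics/c4.png

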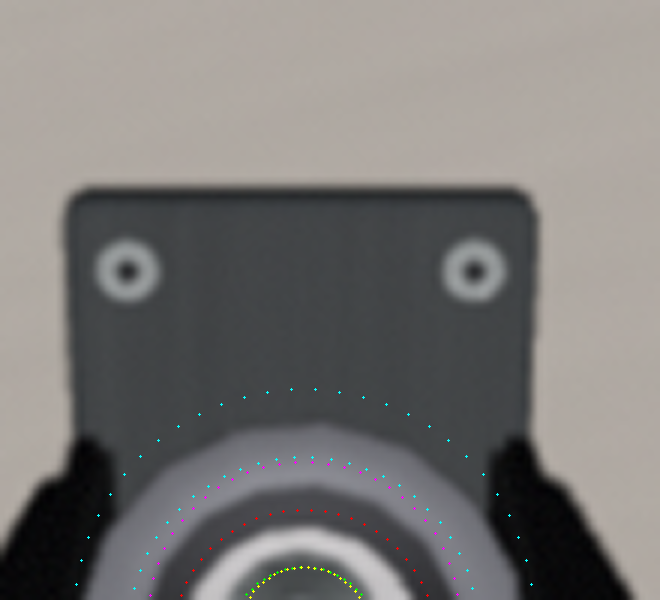

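```bash
python3 - <<'E'
from h import *
p=env.read_camera("wrist"); cv2.imwrite("pics/w4.png",p["color"]); g=p["color"].mean(2).astype(int)
for c in (250,255,260): print(c,g[212:262,c])
for r in (240,244,248,252): print(r,g[r,212:298])
e=env.state()["eef_pos"]; print(e)
A=R.from_euler("z",float(np.load("pin.npz")["yaw"])).as_matrix()@R.from_euler("y",-30,degrees=True).as_matrix()
for z in (15.5,-34.5):
  for r in (20,13.5): print(z,r,[fpx(p,e+A@v).round(1).tolist() for v in ([-r,0,z],[r,0,z],[0,r,z],[0,-r,z])])
E
```

```text
250 [ 67  68  68  70  69  68  68  68  71  87 106 113 117 122 126 132 138 141
 134 109  82  75  74  76  74  84 129 179 200 199 169 120  91  80  76  77
  79  80  81  88 100 112 118 123 128 134 140 142 144 145]
255 [ 67  69  68  68  68  68  67  67  76  95 109 115 120 125 130 135 140 140
 125  95  77  74  76  73  72 102 166 196 198 174 123  84  73  73  73  73
  74  85 114 140 152 156 158 157 157 158 157 156 154 154]
260 [ 69  69  69  69  69  70  68  67  75  94 109 114 119 124 128 134 137 139
 133 111  86  73  74  72  72  74 108 168 198 201 178 129  95  88  85  84
  86  88  94 100 108 117 125 130 136 140 142 144 145 146]
240 [  9   7   9   8   7  11  16  13  19  42  81 106 115 117 119 121 123 125
 128 130 130 127 114  91  72  66  66  68  68  68  70  80 100 126 155 177
 191 198 200 200 199 199 197 198 200 202 202 200 198 191 181 173 155 122
  87  68  65  65  64  64  63  63  68  84 107 123 128 130 129 127 125 121
 118 116 109  82  41  13  12  15  14  11  10   6   8   9]
244 [  9   7  11  11  11  15  16  21  55  95 113 116 118 120 122 126 128 128
 125 109  81  62  61  61  62  62  65  81 121 
[... 578 characters left out ...]
11   9]
252 [  9   6  14  15  13  24  65 108 118 119 120 121 123 124 125 122 111  81
  55  51  51  52  52  81 142 187 197 197 194 181 149 117 109 105  99  99
  99  97 100 117 136 147 150 152 151 143 128 114 108 105 104 104 109 116
 116 139 180 195 196 196 198 187 134  70  46  46  45  48  65  97 118 124
 126 126 125 123 121 118 108  81  37  14  15  12   9   7]
[569.30765673  19.66745782 159.44356086]
15.5 20 [[255.2, 214.7], [255.2, 290.6], [293.4, 252.2], [216.9, 252.2]]
15.5 13.5 [[255.2, 226.9], [255.2, 278.3], [281.1, 252.4], [229.3, 252.4]]
-34.5 20 [[255.2, 226.0], [255.2, 283.6], [284.2, 254.6], [226.1, 254.6]]
-34.5 13.5 [[255.2, 235.3], [255.2, 274.3], [274.8, 254.7], [235.5, 254.7]]
```

```bash
python3 - <<'E'
from h import *
p=env.read_camera("wrist"); P=np.load("pin.npz"); e=env.state()["eef_pos"]
A=R.from_euler("z",float(P["yaw"])).as_matrix()@R.from_euler("y",-30,degrees=True).as_matrix()
t=P["foot"]
for n,v in dict(tipfar=[-3.5,0,68],tipnear=[3.5,0,68],tipL=[0,-3.5,68],tipR=[0,3.5,68],c58=[-8.5,0,58],cone=[-12,0,26],base=[-12,0,0],collar=[-21.5,0,0],colL=[0,-21.5,0],colR=[0,21.5,0]).items(): print(n,fpx(p,t+A@v).round(1))
g=p["color"].mean(2).astype(int); print(g[245:285,255]); print(g[256,240:272])
topin(90,34.5)
E
```

```text
tipfar [255.2 250.1]
tipnear [255.3 259.3]
tipL [250.6 254.7]
tipR [259.9 254.7]
c58 [255.2 244.4]
cone [255.2 242.6]
base [255.2 244.2]
collar [255.2 234.7]
colL [233.4 256.2]
colR [277.  256.2]
[ 73  74  74  73  85 113 140 151 156 157 157 157 157 156 156 155 154 153
 152 154 154 156 160 182 198 202 199 198 198 194 191 181 133  67  34  38
  46  51  64  79]
[198 180 145 123 120 119 117 119 122 125 127 134 146 154 157 157 157 152
 146 141 136 129 125 123 123 125 124 139 179 198 201 202]
t 14.725 err(pin x,y,z) [-0.5 -0.1  0.6] shift [ 0.0031  0.0003 -0.0009] rot [-0.0002  0.      0.0001] F [0.4 0.4 0.2] q [-0.08  0.5   1.78 -0.    0.86 -1.4 ]
```

Request:
drive_tool --rows '[[[0.0104,0,0.006,0,0,0,0.3],[-0.023,0,0.04,0,0,0,0.3],[-0.023,0,0.04,0,0,0,0.3],[-0.023,0,0.04,0,0,0,0.3],[0,0,0,0,0,0,0.3]]]'

```text
t: 15.35
eef_pos: [583.4, 16.0, 127.3]
tcp_rot: [-3.141, -0.001, 2.887]
ft_force: [0.4, -0.3, -0.1]
opening: 0.409
grip_force: 30.0
```

```bash
python3 -c "
from h import *
topin(55,34.5)"
```

```text
t 15.35 err(pin x,y,z) [ 2.9 -0.1  0.9] shift [-0.0082  0.0005 -0.0089] rot [-0.0002 -0.0002  0.0001] F [-0.3 -0.1  0.3] q [-0.09  0.56  1.77 -0.    0.81 -1.4 ]
```

Now 2.5 mm off the model as intended and free of force. Next I go down to ~28 mm in small rows.

Request:
drive_tool --rows '[[[-0.016,0,0.028,0,0,0,0.3],[-0.016,0,0.028,0,0,0,0.3],[-0.008,0,0.014,0,0,0,0.3],[-0.008,0,0.014,0,0,0,0.3],[0,0,0,0,0,0,0.3]]]'

```text
t: 15.98
eef_pos: [595.0, 13.0, 107.3]
tcp_rot: [-3.141, 0.001, 2.887]
ft_force: [0.3, -0.3, -1.1]
opening: 0.404
grip_force: 30.0
```

```bash
python3 -c "
from h import *
topin(31,34.5);print(env.state()['moment'])"
```

```text
t 15.975 err(pin x,y,z) [ 2.5 -0.   0.2] shift [-0.0083  0.0001 -0.0057] rot [-0.0001  0.0002  0.0001] F [ 0.3 -0.2  1.1] q [-0.09  0.6   1.76 -0.    0.79 -1.4 ]
[-0.01784225  0.01496444  0.04363923]
```

Request:
drive_tool --rows '[[[-0.006,0,0.0104,0,0,0,0.3],[-0.006,0,0.0104,0,0,0,0.3],[-0.006,0,0.0104,0,0,0,0.3],[-0.006,0,0.0104,0,0,0,0.3],[0,0,0,0,0,0,0.3]]]'

```text
t: 16.6
eef_pos: [600.8, 11.5, 96.9]
tcp_rot: [-3.141, 0.001, 2.887]
ft_force: [-0.1, 0.3, -1.1]
opening: 0.407
grip_force: 30.0
```

```bash
python3 -c "
from h import *
topin(19,34.5);print(env.state()['moment'])"
```

```text
t 16.6 err(pin x,y,z) [ 2.5 -0.   0.2] shift [-0.0083  0.0001 -0.0059] rot [-0.0002  0.0002  0.0001] F [0.7 0.3 0.9] q [-0.09  0.62  1.75 -0.    0.77 -1.41]
[ 0.01556493 -0.01676698  0.03965347]
```

Request:
drive_tool --rows '[[[-0.008,0,0.0139,0,0,0,0.3],[-0.008,0,0.0139,0,0,0,0.3],[-0.008,0,0.0139,0,0,0,0.3],[-0.004,0,0.007,0,0,0,0.3],[0,0,0,0,0,0,0.3]]]'

```text
t: 17.23
eef_pos: [607.6, 9.8, 84.8]
tcp_rot: [-3.141, 0.001, 2.887]
ft_force: [-0.0, 0.3, -0.8]
opening: 0.412
grip_force: 30.0
```

Request:
drive_tool --rows '[[[-0.002,0,0.0035,0,0,0,0.3],[0,0,0,0,0,0,0.3]]]'

```text
t: 17.48
eef_pos: [608.1, 9.7, 84.1]
tcp_rot: [-3.141, 0.001, 2.887]
ft_force: [1.0, 0.3, -0.6]
opening: 0.408
grip_force: 30.0
```

```bash
python3 -c "
from h import *
topin(0,34.5);print(env.state()['moment'])"
```

```text
t 17.475 err(pin x,y,z) [ 2.4  0.  -4. ] shift [-0.0162 -0.      0.009 ] rot [-0.0001  0.0004  0.0001] F [-0.5  0.5  1. ] q [-0.09  0.65  1.74 -0.    0.76 -1.41]
[ 0.00851556  0.00803993 -0.05302933]
```

Request:
drive_tool --rows '[[[-0.002,0,0.0035,0,0,0,0.3],[-0.002,0,0.0035,0,0,0,0.3],[0,0,0,0,0,0,0.3]]]'

```text
t: 17.85
eef_pos: [609.1, 9.4, 82.3]
tcp_rot: [-3.141, 0.001, 2.887]
ft_force: [0.1, -0.1, -0.4]
opening: 0.409
grip_force: 30.0
```

Request:
drive_tool --rows '[[[-0.002,0,0.0035,0,0,0,0.3],[0,0,0,0,0,0,0.3]]]'

```text
t: 18.1
eef_pos: [609.4, 9.3, 81.7]
tcp_rot: [-3.141, 0.001, 2.887]
ft_force: [-2.7, 0.6, 3.5]
opening: 0.408
grip_force: 30.0
```

Request:
drive_tool --rows '[[[-0.002,0,0.0035,0,0,0,0.3],[0,0,0,0,0,0,0.3]]]'

```text
t: 18.35
eef_pos: [609.4, 9.3, 81.7]
tcp_rot: [-3.141, 0.0, 2.887]
ft_force: [-8.9, 1.2, 14.9]
opening: 0.407
grip_force: 30.0
```

```bash
python3 -c "
from h import *
topin(0,34.5)"
```

```text
t 18.35 err(pin x,y,z) [ 2.4 -0.  -1.2] shift [-0.0108  0.0001 -0.0009] rot [-0.0002  0.      0.0001] F [  0.3  -1.1 -17.3] q [-0.09  0.65  1.74 -0.    0.75 -1.41]
```

Seated on the collar at about 17 N, so this is the wide bushing, for the scale. I back it off along the pin.

Request:
drive_tool --rows '[[[0.012,0,-0.021,0,0,0,0.3],[0.042,0,-0.073,0,0,0,0.3],[0.042,0,-0.073,0,0,0,0.3],[0.042,0,-0.073,0,0,0,0.3],[0.03,0,-0.06,0,0,0,0.3]]]'

```text
t: 18.98
eef_pos: [568.7, 20.0, 157.3]
tcp_rot: [-3.141, 0.002, 2.888]
ft_force: [-0.5, -1.0, -0.9]
opening: 0.41
grip_force: 30.0
```

Request:
drive_tool --rows '[[[-0.055,-0.18,-0.04,0,0,0,0.3],[-0.055,-0.18,-0.04,0,0,0,0.3],[0,-0.18,0,0,0.055,0,0.3],[0,-0.18,0,0,0.055,0,0.3],[0,-0.18,0,0,0.055,0,0.3]]]'

```text
t: 19.6
eef_pos: [539.0, -206.3, 177.2]
tcp_rot: [-3.141, -0.521, 2.887]
ft_force: [0.3, 0.3, -1.5]
opening: 0.409
grip_force: 30.0
```

```bash
cat >> h.py <<'E'
def upright(T,beta=30):
    s=env.state(); Rt=R.from_euler("xyz",s["tcp_rot"]).as_matrix()
    G=R.from_euler('z',np.pi+float(np.load("pin.npz")["yaw"]))*R.from_euler('x',np.pi)*R.from_euler('y',beta,degrees=True)
    print("t",s["t"],s["eef_pos"].round(1),"shift",tdelta(T),"rot",(R.from_matrix(Rt.T@G.as_matrix()).as_rotvec()/np.pi).round(4),"F",s["ft_force"].round(1),"q",s["joints"].round(2))
E
python3 - <<'E'
from h import *
upright([580,-223,90])
for c in ("wrist","scene"):
    p=env.read_camera(c)
    for d in env.place_of("bench_scale",p)[:2]: print(c,d["score"],w(p,d["at"]).round(1))
    for d in env.search_frame("bench_scale",p)[:2]: print(c,d["score"],w(p,d["at"]).round(1))
E
```

```text
t 19.6 [ 539.  -206.3  177.2] shift [-0.326  -0.023   0.2149] rot [-0.0001  0.0008 -0.0001] F [ 0.3  0.3 -1.5] q [-0.44  0.69  1.44 -0.09  1.53 -1.73]
wrist 0.77 [ 538.  -222.8    7. ]
wrist 0.78 [ 485.5 -217.6   35. ]
scene 0.94 [ 532.3 -225.     0.9]
scene 0.67 [ 517.5 -239.9   36.9]
```

Request:
drive_tool --rows '[[[-0.142,-0.028,-0.082,0,0,0,0.3],[-0.07,0,0.12,0,0,0,0.3],[-0.07,0,0.12,0,0,0,0.3],[-0.034,0,0.06,0,0,0,0.3],[0,0,0,0,0,0,0.3]]]'

```text
t: 20.52
eef_pos: [577.8, -221.4, 89.3]
tcp_rot: [-3.141, -0.518, 2.888]
ft_force: [0.7, -0.1, -0.7]
opening: 0.409
grip_force: 30.0
```

```bash
python3 - <<'E'
from h import *
upright([577,-223,80])
E
```

```text
t 20.525 [ 577.8 -221.4   89.3] shift [-0.0169 -0.0068  0.033 ] rot [-0.0003  0.0018  0.0003] F [ 0.7 -0.1 -0.7] q [-0.44  0.84  1.37 -0.09  1.44 -1.72]
```

Request:
drive_tool --rows '[[[-0.008,0,0.014,0,0.0018,0,0.3],[-0.008,0,0.014,0,0,0,0.3],[-0.003,0,0.005,0,0,0,0.3],[0,0,0,0,0,0,0.3]]]'

```text
t: 21.02
eef_pos: [578.0, -222.3, 79.8]
tcp_rot: [-3.141, -0.523, 2.887]
ft_force: [0.0, 0.4, -0.7]
opening: 0.41
grip_force: 30.0
```

Request:
drive_tool --rows '[[[-0.002,0,0.0035,0,0,0,0.3],[0,0,0,0,0,0,0.3]]]'

```text
t: 21.28
eef_pos: [577.9, -222.2, 78.7]
tcp_rot: [-3.141, -0.523, 2.887]
ft_force: [-0.8, 0.3, -0.8]
opening: 0.409
grip_force: 30.0
```

Request:
drive_tool --rows '[[[-0.002,0,0.0035,0,0,0,0.3],[0,0,0,0,0,0,0.3]]]'

```text
t: 21.52
eef_pos: [578.0, -222.2, 78.0]
tcp_rot: [-3.141, -0.523, 2.887]
ft_force: [-1.1, -0.6, 3.5]
opening: 0.407
grip_force: 30.0
```

Request:
drive_tool --rows '[[[-0.001,0,0.0018,0,0,0,0.3],[0,0,0,0,0,0,0.3]]]'

```text
t: 21.78
eef_pos: [578.0, -222.3, 78.0]
tcp_rot: [-3.141, -0.523, 2.887]
ft_force: [-0.0, 0.3, 7.2]
opening: 0.407
grip_force: 30.0
```

Request:
drive_tool --rows '[[[0,0,0,0,0,0,0.75],[0,0,0,0,0,0,0.75],[0,0,0,0,0,0,0.75],[0,0,0,0,0,0,0.75],[0,0,-0.1,0,0,0,0.75]]]'

```text
t: 22.4
eef_pos: [589.2, -225.0, 97.9]
tcp_rot: [3.141, -0.526, 2.887]
ft_force: [0.6, -1.0, 0.4]
opening: 0.746
grip_force: 0.0
```

Request:
drive_tool --rows '[[[0,0,-0.15,0,0,0,0.75],[0,0,-0.15,0,0,0,0.75],[0.148,0.116,0.074,0,0,0,0.75],[0.148,0.116,0.074,0,0,0,0.75],[0.148,0.116,0.074,0,0,0,0.75]]]'

```text
t: 23.02
eef_pos: [527.1, -118.3, 171.2]
tcp_rot: [-3.141, -0.523, 2.887]
ft_force: [0.2, 0.3, -0.2]
opening: 0.747
grip_force: 0.0
```

Request:
drive_tool --rows '[[[0.148,0.116,0.074,0,0,0,0.75],[0.148,0.116,0.074,0,0,0,0.75],[0.148,0.116,0.074,0,0,0,0.75],[0,0,0,0,0,0,0.75],[0,0,0,0,0,0,0.75]]]'

```text
t: 23.65
eef_pos: [430.8, -4.2, 178.7]
tcp_rot: [-3.141, -0.522, 2.888]
ft_force: [-0.2, 0.3, 0.0]
opening: 0.75
grip_force: 0.0
```

```bash
python3 - <<'E'
from h import *
upright([430,-4,35])
p=env.read_camera("wrist"); cv2.imwrite("pics/w5.png",p["color"])
for n in ["bushing_1","bushing_1_mid"]:
    for d in env.place_of(n,p)[:4]: print(n,round(d["score"],2),w(p,d["at"]).round(1),fpx(p,w(p,d["at"])).round(1))
q=env.read_camera("scene")
for d in env.place_of("bushing_1",q)[:4]: print(round(d["score"],2),w(q,d["at"]).round(1),px(q,w(q,d["at"])).round(1))
x,y=fpx(p,[430,-4,50]).round().astype(int);print(x,y)
c=p["color"][max(0,y-40):y+40,max(0,x-60):x+60]
sc=q["color"][210:300,180:340]
cv2.imwrite("pics/c5.png",np.vstack([cv2.resize(c,(600,400),interpolation=cv2.INTER_CUBIC)[:, :600],cv2.resize(sc,(600,338))[:200]*0+0]) if 0 else np.vstack([cv2.resize(c,(440,293),interpolation=cv2.INTER_CUBIC),cv2.resize(sc,(440,248),interpolation=cv2.INTER_CUBIC)]))
E
```

```text
t 23.65 [430.8  -4.2 178.7] shift [-2.835e-01  4.000e-04  4.998e-01] rot [-0.0002  0.0005  0.0001] F [-0.2  0.3  0. ] q [-0.18  0.5   1.83  0.04  1.33 -1.52]
bushing_1 0.75 [464.5 -84.    2.7] [196.2 300.6]
bushing_1 0.7 [ 4.286e+02 -8.300e+00 -2.000e-01] [251.2 256.2]
bushing_1_mid 0.72 [466.7 -86.3  26.3] [190.6 305.6]
bushing_1_mid 0.28 [431.9  -9.6   1.4] [250.8 259.2]
0.84 [434.8 -11.    4.7] [226. 251.]
0.83 [ 576.7 -222.1   44.2] [318.6 256.4]
0.78 [461.1 -83.7   3.4] [250.6 260.8]
255 256
```

View pics/c5.png

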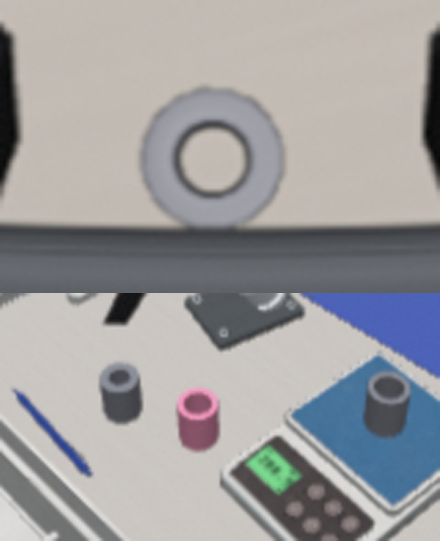

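The scale bushing stands upright on the platter. The thick-walled grey bushing is straight below the gripper, with its rim centred at (252,259).

```bash
python3 - <<'E'
from h import *
p=env.read_camera("wrist"); b=fz(p,(252.4,258.6),50); print(b); upright([b[0],b[1],36])
E
```

```text
[431.87938372  -7.59277328  50.        ]
t 23.95 [430.5  -4.5 178.2] shift [-0.2916 -0.0105  0.4885] rot [-0.0001  0.0001 -0.0002] F [0.1 1.2 0.2] q [-0.18  0.5   1.83  0.04  1.33 -1.52]
```

Request:
drive_tool --rows '[[[-0.09,-0.0105,0.15,0,0,0,0.75],[-0.09,0,0.15,0,0,0,0.75],[-0.07,0,0.12,0,0,0,0.75],[-0.0386,0,0.07,0,0,0,0.75],[0,0,0,0,0,0,0.75]]]'

```text
t: 24.58
eef_pos: [430.4, -7.1, 35.3]
tcp_rot: [-3.141, -0.526, 2.887]
ft_force: [0.1, 0.4, 0.3]
opening: 0.747
grip_force: 0.0
```

```bash
python3 - <<'E'
from h import *
upright([431,-7.3,36])
E
```

```text
t 24.575 [430.4  -7.1  35.3] shift [-0.0008 -0.0003 -0.0036] rot [-0.0002 -0.0007 -0.0001] F [0.1 0.4 0.3] q [-0.19  0.73  1.91  0.04  1.03 -1.53]
```

Request:
drive_tool --rows '[[[0,0,0,0,0,0,0.3],[0,0,0,0,0,0,0.3],[0,0,0,0,0,0,0.3],[0,0,0,0,0,0,0.3]]]'

```text
t: 25.08
eef_pos: [431.0, -7.0, 36.7]
tcp_rot: [-3.141, -0.522, 2.887]
ft_force: [0.7, 0.3, 4.1]
opening: 0.414
grip_force: 30.0
```

Request:
drive_tool --rows '[[[0.03,0,-0.052,0,0,0,0.3],[0.09,0,-0.156,0,0,0,0.3],[0.09,0,-0.156,0,0,0,0.3],[0.09,0,-0.156,0,0,0,0.3],[0,0,0,0,0,0,0.3]]]'

```text
t: 25.7
eef_pos: [431.6, -7.0, 189.5]
tcp_rot: [-3.142, -0.517, 2.888]
ft_force: [-0.5, 0.0, -1.5]
opening: 0.413
grip_force: 30.0
```

```bash
python3 - <<'E'
from h import *
upright([431,-7.3,36]); topin(90,35)
E
```

```text
t 25.7 [431.6  -7.  189.5] shift [-0.3019 -0.0018  0.5346] rot [-0.0001  0.0021  0.0001] F [-0.5  0.  -1.5] q [-0.19  0.48  1.82  0.03  1.35 -1.52]
t 25.7 err(pin x,y,z) [ 94.  -60.6 -88.1] shift [-0.4942  0.242  -0.1465] rot [-1.000e-04 -1.646e-01  2.000e-04] F [ 1.2 -0.1  1.1] q [-0.19  0.48  1.82  0.03  1.35 -1.52]
```

Request:
drive_tool --rows '[[[-0.165,0.081,-0.055,0,0,0,0.3],[-0.165,0.081,-0.055,0,0,0,0.3],[-0.165,0.081,-0.055,0,0,0,0.3],[0,0,0,0,-0.052,0,0.3],[0,0,0,0,-0.052,0,0.3]]]'

```text
t: 26.32
eef_pos: [569.9, 19.8, 158.3]
tcp_rot: [-3.141, -0.194, 2.887]
ft_force: [-0.2, 0.0, -1.1]
opening: 0.415
grip_force: 30.0
```

Request:
drive_tool --rows '[[[0,0,0,0,-0.052,0,0.3],[0,0,0,0,-0.0086,0,0.3],[0,0,0,0,0,0,0.3]]]'

```text
t: 26.7
eef_pos: [569.7, 19.8, 160.2]
tcp_rot: [-3.141, -0.008, 2.887]
ft_force: [0.4, -0.6, -0.6]
opening: 0.415
grip_force: 30.0
```

```bash
python3 -c "
from h import *
topin(90,36)"
```

```text
t 26.7 err(pin x,y,z) [-1.2  0.1  1.8] shift [ 0.0079 -0.0004 -0.0037] rot [-0.0002 -0.0027  0.0001] F [-0.1 -0.5  0.8] q [-0.08  0.5   1.77  0.    0.88 -1.4 ]
```

Request:
drive_tool --rows '[[[0.008,0,-0.0037,0,-0.0027,0,0.3],[0,0,0,0,0,0,0.3]]]'

```text
t: 26.95
eef_pos: [568.0, 20.1, 160.9]
tcp_rot: [-3.141, 0.001, 2.887]
ft_force: [-0.2, 0.7, -1.5]
opening: 0.413
grip_force: 30.0
```

```bash
python3 - <<'E'
from h import *
topin(90,36)
p=env.read_camera("wrist"); g=p["color"].mean(2).astype(int); cv2.imwrite("pics/w6.png",p["color"])
for c in (250,255,260): print(c,g[212:285,c])
for r in (244,250,256): print(r,g[r,212:298])
e=env.state()["eef_pos"]; P=np.load("pin.npz")
A=R.from_euler("z",float(P["yaw"])).as_matrix()@R.from_euler("y",-30,degrees=True).as_matrix()
for r in (20,10): print(r,[fpx(p,e+A@v).round(1).tolist() for v in ([-r,0,14],[r,0,14],[0,r,14],[0,-r,14])])
print([fpx(p,P["foot"]+A@v).round(1).tolist() for v in ([-3.5,0,68],[3.5,0,68],[0,-3.5,68],[0,3.5,68])])
E
```

```text
t 26.95 err(pin x,y,z) [-0.1  0.   0.3] shift [ 0.0009 -0.0001 -0.001 ] rot [-0.0002  0.0004  0.    ] F [1.  0.7 1.1] q [-0.08  0.5   1.78 -0.    0.86 -1.4 ]
250 [ 68  68  68  68  67  68  68  71  87 107 116 117 118 120 121 123 124 125
 125 126 127 130 134 136 123  96  78  75  74  74  74  80  89  82  74  76
  77  78  79  84  95 106 117 121 126 130 137 140 142 144 146 147 148 150
 152 167 189 194 169 104  49  39  54  82 104  99  69  40  38  45  51  64
  79]
255 [ 69  68  69  68  68  69  66  66  83 106 114 117 119 119 121 122 123 125
 126 127 127 132 136 135 112  85  75  74  74  74  78  80  80  75  73  73
  73  76  95 124 144 153 157 158 157 157 156 155 154 155 153 152 151 154
 155 158 175 194 200 177  97  40  46  73  99  97  68  41  39  46  52  64
  78]
260 [ 69  68  68  69  69  68  67  67  84 105 114 117 118 119 121 122 123 124
 125 126 127 130 133 133 119  94  77  73  72  70  71  77  87  92  91  86
  84  87  90  96 102 110 119 125 130 136 140 141 143 144 146 149 151 152
 160 181 193 196 177 107  48  42  62  92 109 101  69  42  37  45  51  65
  80]
244 [ 10  10   8   9  12  14  15  21
[... 526 characters left out ...]
95 101 109 110
 136 164 136  83  52  50  50  64  95 116 123 125 125 126 124 124 124 123
 123 122 123 122 121 119 108  80  37  11  14  14  10   9]
256 [ 10  12  16  15  11  13  47  92 114 121 121 122 122 122 122 122 123 123
 123 124 124 121 114  92  59  44  43  66 117 147 137 123 119 117 116 116
 119 121 126 136 147 154 156 157 155 151 144 137 130 125 121 121 124 125
 124 144 187 188 115  51  41  44  64 101 118 123 125 125 125 125 126 125
 125 124 124 124 122 119 109  80  37  11  12  13  13  14]
20 [[255.2, 215.3], [255.2, 290.4], [293.0, 252.4], [217.4, 252.4]]
10 [[255.2, 233.9], [255.2, 271.6], [274.2, 252.6], [236.2, 252.6]]
[[255.1, 250.7], [255.1, 259.8], [250.5, 255.3], [259.7, 255.3]]
```

Request:
drive_tool --rows '[[[0.007,0,0.004,0,0,0,0.3],[-0.02,0,0.0347,0,0,0,0.3],[-0.02,0,0.0347,0,0,0,0.3],[-0.02,0,0.0347,0,0,0,0.3],[0,0,0,0,0,0,0.3]]]'

```text
t: 27.62
eef_pos: [580.8, 16.8, 133.2]
tcp_rot: [-3.141, 0.001, 2.887]
ft_force: [-0.3, 0.8, -0.6]
opening: 0.415
grip_force: 30.0
```

Request:
drive_tool --rows '[[[-0.006,0,0.0104,0,0,0,0.3],[-0.006,0,0.0104,0,0,0,0.3],[0,0,0,0,0,0,0.3]]]'

```text
t: 28.0
eef_pos: [583.7, 16.2, 129.0]
tcp_rot: [-3.141, 0.003, 2.887]
ft_force: [0.7, -0.0, -0.7]
opening: 0.413
grip_force: 30.0
```

```bash
python3 -c "
from h import *
topin(54,36.3);print(env.state()['moment'])"
```

```text
t 28.0 err(pin x,y,z) [1.8 0.1 0.3] shift [-0.0057 -0.0005 -0.0048] rot [-0.0001  0.0008  0.0001] F [-0.3  0.2  1. ] q [-0.09  0.56  1.77 -0.    0.81 -1.4 ]
[0.03196939 0.0206158  0.01383129]
```

Request:
drive_tool --rows '[[[-0.01,0,0.0173,0,0,0,0.3],[-0.01,0,0.0173,0,0,0,0.3],[-0.01,0,0.0173,0,0,0,0.3],[-0.008,0,0.0138,0,0,0,0.3],[0,0,0,0,0,0,0.3]]]'

```text
t: 28.62
eef_pos: [592.9, 13.7, 112.3]
tcp_rot: [-3.141, 0.002, 2.887]
ft_force: [-0.4, -0.2, -1.4]
opening: 0.412
grip_force: 30.0
```

```bash
python3 -c "
from h import *
topin(35,36.3);print(env.state()['moment'])"
```

```text
t 28.625 err(pin x,y,z) [1.9 0.1 0.6] shift [-0.0056 -0.0004 -0.0059] rot [-0.0002  0.0007  0.0001] F [ 1.  -0.3  1. ] q [-0.09  0.59  1.76 -0.    0.79 -1.4 ]
[ 0.05324065  0.04569397 -0.00615923]
```

Request:
drive_tool --rows '[[[-0.004,0,0.007,0,0,0,0.3],[-0.002,0,0.0035,0,0,0,0.3],[0,0,0,0,0,0,0.3]]]'

```text
t: 29.0
eef_pos: [594.4, 13.4, 110.0]
tcp_rot: [-3.141, 0.003, 2.887]
ft_force: [0.9, 1.0, -0.8]
opening: 0.411
grip_force: 30.0
```

Request:
drive_tool --rows '[[[-0.002,0,0.0035,0,0,0,0.3],[0,0,0,0,0,0,0.3]]]'

```text
t: 29.25
eef_pos: [594.8, 13.2, 109.1]
tcp_rot: [-3.141, 0.003, 2.887]
ft_force: [-0.5, -0.0, -0.9]
opening: 0.412
grip_force: 30.0
```

Request:
drive_tool --rows '[[[-0.002,0,0.0035,0,0,0,0.3],[0,0,0,0,0,0,0.3]]]'

```text
t: 29.5
eef_pos: [595.1, 13.1, 108.2]
tcp_rot: [-3.141, 0.002, 2.887]
ft_force: [-1.6, -0.2, -0.1]
opening: 0.413
grip_force: 30.0
```

```bash
python3 -c "
from h import *
topin(28.5,36.3)"
```

```text
t 29.5 err(pin x,y,z) [ 1.9  0.1 -1.3] shift [-0.0093 -0.0002  0.0005] rot [-0.0002  0.0007  0.0001] F [ 1.4 -0.6 -0.7] q [-0.09  0.6   1.76 -0.    0.79 -1.4 ]
```

Request:
drive_tool --rows '[[[-0.002,0,0.0035,0,0,0,0.3],[0,0,0,0,0,0,0.3]]]'

```text
t: 29.75
eef_pos: [595.3, 12.9, 107.5]
tcp_rot: [-3.141, 0.002, 2.887]
ft_force: [-5.2, -1.1, 3.1]
opening: 0.413
grip_force: 30.0
```

Request:
drive_tool --rows '[[[-0.0015,0,0.0026,0,0,0,0.3],[0,0,0,0,0,0,0.3]]]'

```text
t: 30.0
eef_pos: [595.4, 12.9, 107.2]
tcp_rot: [-3.141, 0.001, 2.887]
ft_force: [-8.3, -1.1, 10.1]
opening: 0.416
grip_force: 30.0
```

```bash
python3 -c "
from h import *
topin(28.5,36.3)"
```

```text
t 30.0 err(pin x,y,z) [ 2.1 -0.1 -0.2] shift [-0.0079  0.0003 -0.0035] rot [-0.0003  0.0004  0.0001] F [  1.7  -3.2 -12.7] q [-0.09  0.6   1.76 -0.    0.79 -1.4 ]
```

Stopped at the step at about 12.7 N, so this is the narrow one, for the tray. I take it off.

Request:
drive_tool --rows '[[[0.012,0,-0.021,0,0,0,0.3],[0.044,0,-0.076,0,0,0,0.3],[0.044,0,-0.076,0,0,0,0.3],[0.03,0,-0.08,0,0,0,0.3],[0.1,0.15,-0.02,0,0,0,0.3]]]'

```text
t: 30.62
eef_pos: [550.7, 62.8, 176.6]
tcp_rot: [3.141, 0.006, 2.884]
ft_force: [0.6, 1.2, -0.8]
opening: 0.413
grip_force: 30.0
```

Request:
drive_tool --rows '[[[0.13,0.165,-0.02,0,0,0,0.3],[0.13,0.165,0,0,0,0,0.3],[0.08,0.165,0,0,0.053,0,0.3],[0.08,0.165,0,0,0.053,0,0.3],[0.08,0.165,0,0,0.055,0,0.3]]]'

```text
t: 31.25
eef_pos: [481.9, 296.2, 190.5]
tcp_rot: [3.141, -0.507, 2.889]
ft_force: [0.6, -0.0, -2.0]
opening: 0.416
grip_force: 30.0
```

```bash
python3 - <<'E'
from h import *
upright([438,308,60])
for c in ("wrist","scene"):
    p=env.read_camera(c)
    for d in env.place_of("label_tray",p)[:1]: print(c,d["score"],w(p,d["at"]).round(1))
E
```

```text
t 31.25 [481.9 296.2 190.5] shift [-0.0948  0.0014  0.5446] rot [-0.      0.0052  0.0005] F [ 0.6 -0.  -2. ] q [ 0.32  0.61  1.55  0.27  1.42 -1.1 ]
wrist 0.75 [514.8 298.    2.4]
```

Request:
drive_tool --rows '[[[0.158,0,0.091,0,0.0052,0,0.3],[-0.085,0,0.15,0,0,0,0.3],[-0.085,0,0.15,0,0,0,0.3],[-0.085,0,0.15,0,0,0,0.3],[0,0,0,0,0,0,0.3]]]'

```text
t: 32.08
eef_pos: [436.5, 304.8, 57.9]
tcp_rot: [-3.138, -0.522, 2.885]
ft_force: [-0.4, -1.4, -0.4]
opening: 0.413
grip_force: 30.0
```

```bash
python3 - <<'E'
from h import *
upright([438,308,39])
E
```

```text
t 32.075 [436.5 304.8  57.9] shift [-0.0401  0.014   0.0642] rot [-0.0007  0.0006 -0.0005] F [-0.4 -1.4 -0.4] q [ 0.35  0.75  1.73  0.32  1.13 -1.17]
```

Request:
drive_tool --rows '[[[-0.016,0,0.028,0,0,0,0.3],[-0.016,0,0.028,0,0,0,0.3],[-0.004,0,0.007,0,0,0,0.3],[0,0,0,0,0,0,0.3]]]'

```text
t: 32.58
eef_pos: [437.5, 306.0, 41.3]
tcp_rot: [-3.141, -0.519, 2.887]
ft_force: [-0.2, -0.6, -1.3]
opening: 0.412
grip_force: 30.0
```

Request:
drive_tool --rows '[[[-0.002,0,0.0035,0,0,0,0.3],[0,0,0,0,0,0,0.3]]]'

```text
t: 32.83
eef_pos: [437.3, 306.0, 40.0]
tcp_rot: [-3.141, -0.519, 2.887]
ft_force: [0.5, -0.8, -2.1]
opening: 0.416
grip_force: 30.0
```

Request:
drive_tool --rows '[[[-0.002,0,0.0035,0,0,0,0.3],[0,0,0,0,0,0,0.3]]]'

```text
t: 33.08
eef_pos: [437.3, 306.0, 38.9]
tcp_rot: [-3.141, -0.52, 2.887]
ft_force: [0.5, -0.2, -1.6]
opening: 0.416
grip_force: 30.0
```

Request:
drive_tool --rows '[[[-0.002,0,0.0035,0,0,0,0.3],[0,0,0,0,0,0,0.3]]]'

```text
t: 33.33
eef_pos: [437.4, 306.0, 38.1]
tcp_rot: [-3.141, -0.52, 2.887]
ft_force: [0.7, -1.0, 2.5]
opening: 0.414
grip_force: 30.0
```

Request:
drive_tool --rows '[[[-0.001,0,0.0018,0,0,0,0.3],[0,0,0,0,0,0,0.3]]]'

```text
t: 33.58
eef_pos: [437.4, 306.0, 38.1]
tcp_rot: [-3.142, -0.52, 2.887]
ft_force: [1.1, -2.5, 8.4]
opening: 0.414
grip_force: 30.0
```

Contact with the tray floor. I release and retreat along the tool axis.

Request:
drive_tool --rows '[[[0,0,0,0,0,0,0.75],[0,0,0,0,0,0,0.75],[0,0,0,0,0,0,0.75],[0,0,0,0,0,0,0.75],[0,0,-0.1,0,0,0,0.75]]]'

```text
t: 34.2
eef_pos: [448.3, 302.7, 58.4]
tcp_rot: [-3.139, -0.522, 2.887]
ft_force: [0.4, 0.5, 0.9]
opening: 0.747
grip_force: 0.0
```

Request:
drive_tool --rows '[[[0,0,-0.15,0,0,0,0.75],[0,0,-0.15,0,0,0,0.75],[0.1,0,-0.17,0,0,0,0.75],[0.1,0,-0.17,0,0,0,0.75],[0,0,0,0,0,0,0.75]]]'

```text
t: 34.83
eef_pos: [485.1, 294.2, 226.0]
tcp_rot: [3.138, -0.514, 2.889]
ft_force: [-0.0, -0.1, -2.0]
opening: 0.751
grip_force: 0.0
```

```bash
python3 - <<'E'
from h import *
s=env.state(); print(s["t"],s["eef_pos"],s["opening"])
q=env.read_camera("scene"); cv2.imwrite("pics/end.png",cv2.resize(q["color"][130:330,130:400],(800,593),interpolation=cv2.INTER_CUBIC))
for d in env.place_of("bushing_1",q)[:4]: print(round(d["score"],2),w(q,d["at"]).round(1))
E
```

```text
34.825 [485.09455652 294.2169637  226.04413412] 0.7508993986900604
0.79 [ 581.1 -220.    45.5]
0.67 [442.5 304.2   6.7]
```

View pics/end.png

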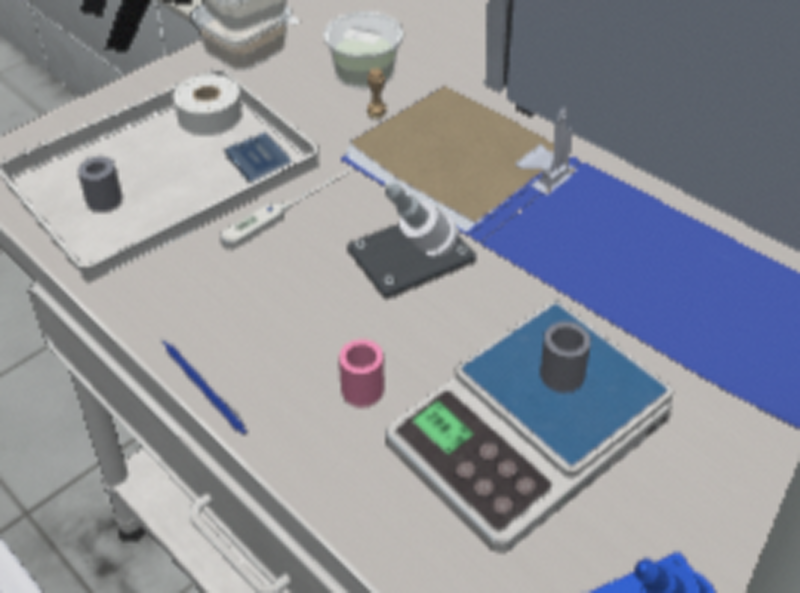

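The picture shows the narrow bushing upright in the tray at (100,185) and the wide one upright on the platter at (565,355). Everything else is where it was.

```bash
python3 -c "
from cell import env
print(env.job_done())"
```

```text
the job is handed in; nothing more can be done
None
```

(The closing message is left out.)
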